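Present the truffle dish toward the pick-up tray

TASK

The round steel dish carries one loose truffle. Take the dish by the black grip of its arched handle, lift it straight up, 10 to 20 cm clear of the freezer top, and only then turn it in the air, about a quarter turn, until its flat tongue points at the middle of the shallow steel tray. Keep the dish level and above the spot where it stood, keep the truffle untouched in the middle of the dish throughout and everything else undisturbed; finish while still holding the dish up there, steady.

Things in the scene. Friction and masses are not known exactly. Their poses are not given: they have to be found in the camera images.
- dish: loose round shallow steel dish, 167 mm across, rim 21 mm high, 250 g. Origin: centre of its underside; z up; +x along its flat steel tongue (to 152 mm from the centre, 32 mm wide), which at the start points toward the robot within 20 degrees. Hollow: flat 24 mm across, then rising at 6 degrees, from 50 mm off centre at 16. A wire arch in its y-z plane, rim to rim, carries the black grip.
- dish_grip (a point): middle of the dish's black grip bar, 105 mm above the dish's underside and straight over its centre. The bar is 84 mm long along the dish's y, 12 mm thick along the dish's x, 18 mm high; its flat faces look along the dish's +x and -x.
- dish_middle (a point): centre of the hollow's flat floor, 8 mm above the dish's underside.
- truffle_center (a point): centre of the round dark brown truffle, a loose rigid ball 34 mm in diameter, about 30 g, resting in the middle of the dish (its top 42 mm above the dish's underside). It rolls freely.
- tray: the shallow flat rectangular steel tray, 265 mm long and 170 mm wide, 12 mm high, long side pointing away from the robot. Origin: centre of its underside. It stands at the left or at the right of the dish, changing places with the food pan from start to start.
- pan: deep open steel food pan, 163 x 177 mm, 70 mm high, on the other flank of the dish from the tray; origin at the centre of its underside. Leave alone.
- jar: spice jar with a red cap, 47 mm across, 97 mm high, behind the dish; origin at the centre of its underside. Leave alone.
- mill: small grey mill, 44 mm across, 90 mm high, behind the dish; origin at the centre of its underside. Leave alone.
- tin: low tin, 75 mm across, 58 mm high, behind the dish; origin at the centre of its underside. Leave alone.
- timer: white kitchen timer with a red dial, 69 mm across, 44 mm high, front right; origin at the centre of its underside. Leave alone.
- spoon: steel spoon 188 mm long, 38 mm wide, 15 mm high, lying front left; origin at the centre of its underside. Leave alone.

How it is judged:
On the way, in this order (a step that is already met when the one before it is completed fails the run):
1. the dish is lifted level, at least 9 cm up, the truffle in its middle, before its tongue points at the tray (height (world z) of dish above 0.09 m and angle between dish's own z axis and vertical below 0.1 rad and horizontal distance between truffle_center and dish_middle below 0.025 m and z of truffle_center in the frame of dish below 0.035 m and contact force between the fingers and dish above 2 N), for 0.2 s.
2. held up, the dish is turned until its tongue points at the tray (all of step 1 and x of tray in the frame of dish above 0.15 m and y of tray in the frame of dish between -0.07 and 0.07 m), for 0.2 s.
At the end, for the whole second after the job is handed in: Dish held by the gripper, underside 90 to 225 mm up, within 240 mm of where it stood, nothing else carrying it, tilt under 0.10 rad, almost still; tray's centre ahead of the tongue and within 70 mm of its line; truffle resting within 25 mm of the dish's middle (all of step 2 and height (world z) of dish below 0.225 m and distance of dish from where it was at the start of the episode below 0.24 m and horizontal distance between dish and the grasp point below 0.06 m and linear speed of dish below 0.03 m/s and angular speed of dish below 0.15 rad/s and contact force between dish and tray below 0.1 N and contact force between dish and pan below 0.1 N and contact force between dish and jar below 0.1 N and contact force between dish and mill below 0.1 N and contact force between dish and tin below 0.1 N and contact force between dish and timer below 0.1 N and contact force between dish and spoon below 0.1 N); the arm keeps its last pose, push and grip.
It fails at once if the truffle rolls more than 50 mm from the dish's middle or off the dish (horizontal distance between truffle_center and dish_middle above 0.05 m or z of truffle_center in the frame of dish above 0.06 m).
It fails at once if the dish is tipped by more than 0.2 rad (angle between dish's own z axis and vertical above 0.2 rad).
It fails at once if the fingers touch the truffle (contact force between the fingers and truffle above 0.2 N).
It fails at once if anything else is pushed more than 25 mm (distance of any of tray, pan, jar, mill, tin, timer, spoon from where it was at the start of the episode above 0.025 m).
It also fails if it takes over 40 s, if anything falls off the work surface, if the arm or the gripper's body presses on something with over 40 N, if the wrist force passes 120 N, or if a joint passes its speed limit or range.

ROBOT

A 6-joint arm with a two-finger parallel gripper is mounted at the origin on a cart in front of the work surface, level with it; the furniture and walls round the work are solid. World frame = base frame: x ahead of the robot, y to its left, z up, the work surface at z = 0. Lengths are in m, angles in rad, forces in N, time in s.
With the tool pointing down it reaches from about 0.35 to 0.875 m from the base axis. Payload 15.5 kg.
Tool frame: the origin (TCP) lies between the finger pads; the fingertips stand 11 mm ahead of it and the grasp point (between the pads) lies 8 mm behind it; z points along the fingers, y is the line along which they close (so a half turn about z gives the same grasp; the last joint's range is limited). The gripper opens to 85 mm and grips with 20 to 120 N. Pads are 22 mm wide; open, the fingers measure 114 mm over their backs; the gripper's body (76 mm by 85 mm) begins 54 mm behind the grasp point. The pads swing forward as they close: fully open they stand 13 mm farther back than shut.
Start: joints at [-1.236, 0.494, 1.345, -0, 1.302, -0.096], TCP at [0.26, -0.568, 0.242] pointing down, gripper open.
Joint ranges: [-2.91, 2.91], [-0.82, 2.16], [0.22, 2.67], [-1.22, 4.37], [0.12, 2.79], [-3.08, 3.08]. Speed limits (rad/s): [1.89, 1.89, 2.57, 3.01, 3.01, 3.01].

INTERFACE

Orientations are given as a unit quaternion [w, x, y, z].
In Python, from plant import env, eyes gives the robot as it stands. The module is installed in compiled form; this text tells all that it offers.
- The arm moves only by the tool jog_arm, never from a script. Its argument "motion" is a list that holds one entry, the list of rows, each a list of 5 numbers: the opening, from 0 (shut) to 1 (fully open), then the shift along the tool's x, y, z in fractions of the full range, 1 being 1000 mm, then the turn about the tool's z in a scale on which 1.0 is pi rad. In form: [[[hand, x, y, z, yaw], ...]]. A call has 1 to 20 rows; each row is the pose to reach, as a shift and turn from the pose commanded when the call began, along the tool's axes at that moment; what a row does not reach only later rows make up. A row lasts 1/10 s, in which the tool goes at most 50 mm and 8.59 degrees, less where a joint would pass 70% of its speed; a pose out of reach is approached as far as the arm can. A call with a gripper value outside its range is refused whole. The fingers move at their own pace and stop on an object; "newtons" is the grip in N (left out, the last holds). Time passes only in rows, so rows that repeat a pose let the fingers close. It gives the time, the measured TCP pose, the force, the opening and the grip force at its end, in the units of the state.
- env.sense(): the state, without advancing time (a new reading comes with each control period).
- eyes.read_camera(name): name is "side" or "top"; returns a dict with "img" (400x640x3 uint8, red, green, blue), "K" (3x3 intrinsics, pixels), "R" (3x3) and "t" (3): a world point X has camera coordinates R X + t. Camera axes: x right, y down, z forward; pixel columns grow to the right and rows downward; lengths in m; the calibration is good to about 2 mm. A picture is of the moment at which its call begins. There is no depth.
- env.close_job(): hands the job in; it is judged then, once.
The state is a dict: "time": time; "joint_positions": joint angles; "qd": joint speeds; "effort": joint torques, N m; "tool_pos": TCP position; "eef_rot": TCP orientation; "contact_force": force on the tool from outside, world axes, zero at the start; "moment": the same for the moment, N m; "finger_gap": finger opening in m; "grip_force": force on a finger pad.
Only numpy, scipy, OpenCV 4.12 (cv2) and the standard library are available. Lean on these libraries where they do the work, as an engineer would, in place of code of your own. Each camera call takes 0.05 s, during which the arm holds its last target. There are 200 camera calls.

## Working session

There is one attempt and no reset: what is moved stays moved. The work goes in short steps, Python scripts to look and compute and a tool call to move; the robot and the scene stay as the last step left them, time stands still between calls to the robot, and variables do not carry over. Pictures are saved under pics/ and viewed, at most 10 in all, crops included, and the job is handed in when it is done.

Besides the shell and the picture viewer there is one more tool, called after "Request:" in YAML: its name, and indented under it one key for each argument. jog_arm: Moves the arm, as the interface text tells. Its arguments: {"type":"object","properties":{"motion":{"type":"array"},"newtons":{"type":"number"}},"required":["motion"]}

```bash
mkdir -p pics; python3 - <<'E'
from plant import env, eyes
import cv2, numpy as np
for n in("top","side"):
    c=eyes.read_camera(n); cv2.imwrite(f"pics/{n}0.png",c["img"][:,:,::-1]); np.savez(f"{n}0.npz",**c)
    print(n,c["K"].tolist(),c["R"].round(3).tolist(),c["t"].tolist())
print(env.sense())
E
```

```text
top [[447.1574541261241, 0.0, 327.28662482593325], [0.0, 447.1574541261241, 194.215941496339], [0.0, 0.0, 1.0]] [[0.028, -1.0, 0.006], [-0.996, -0.029, -0.083], [0.084, -0.004, -0.996]] [0.001980493654006461, 0.5422260507542999, 1.4840809059435864]
side [[424.20371368799965, 0.0, 323.0336131553773], [0.0, 424.20371368799965, 201.26447838024055], [0.0, 0.0, 1.0]] [[0.962, -0.271, 0.013], [-0.085, -0.346, -0.934], [0.258, 0.898, -0.356]] [-0.5104996470682095, 0.13339719765798708, 1.088679730902089]
{'time': 0.1, 'joint_positions': array([-1.23649812e+00,  4.94107207e-01,  1.34602790e+00, -4.37772773e-05,
        1.30251283e+00, -9.54716139e-02]), 'qd': array([-9.31909352e-04,  2.13694401e-05, -3.74177289e-03,  3.66199022e-04,
        7.67323538e-04, -2.40416564e-04]), 'effort': array([ 1.28764095e-03, -8.83593822e+01, -3.84565473e+01, -1.55123121e-04,
        5.29357523e-03,  9.44691510e-05]), 'tool_pos': array([ 0.26032268, -0.56788032,  0.24178247]), 'eef_rot': array([-5.21371421e-04,  9.76999566e-01,  2.13240635e-01, -8.38102180e-05]), 'contact_force': array([-1.02137645,  0.12010635, -0.85963178]), 'moment': array([ 0.03741018, -0.00233859,  0.00227486]), 'grip_force': 0.0, 'finger_gap': 0.08507837064813113}
```

View pics/top0.png

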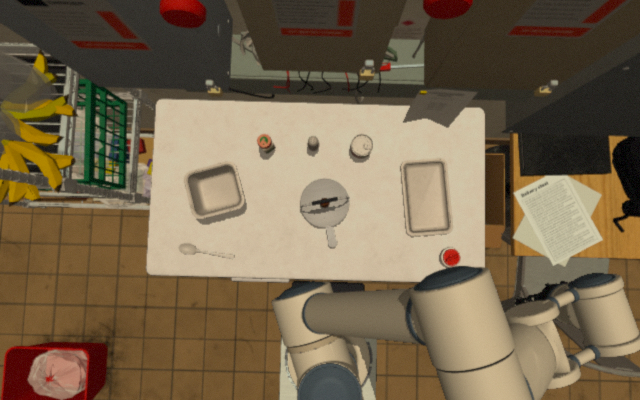

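View pics/side0.png

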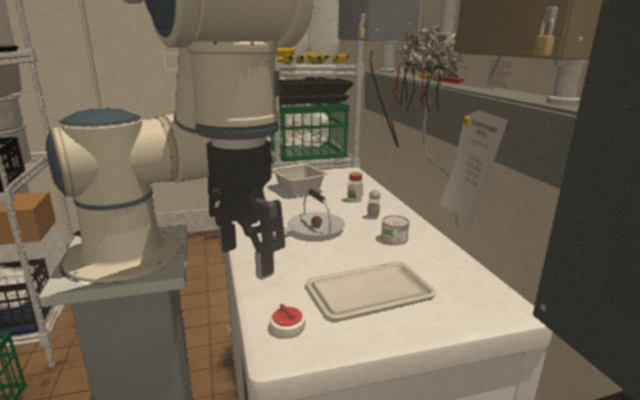

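The top view shows the dish at about (325,203) with its tongue tip at (333,245). The tray is at (427,198) on the robot's right, the pan at (216,192). The side view shows the grip at about (316,196). I'll zoom in for precise measurement.

```bash
python3 - <<'E'
import cv2, numpy as np
a=cv2.imread("pics/top0.png")[170:255,290:365]; b=cv2.imread("pics/side0.png")[175:245,280:355]
a=cv2.resize(a,None,fx=5,fy=5,interpolation=cv2.INTER_CUBIC);b=cv2.resize(b,None,fx=5,fy=5,interpolation=cv2.INTER_CUBIC)
b=cv2.copyMakeBorder(b,0,a.shape[0]-b.shape[0],0,0,cv2.BORDER_CONSTANT)
cv2.imwrite("pics/zoom.png",np.hstack([a,b]))
E
```

```text
(no output)
```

View pics/zoom.png

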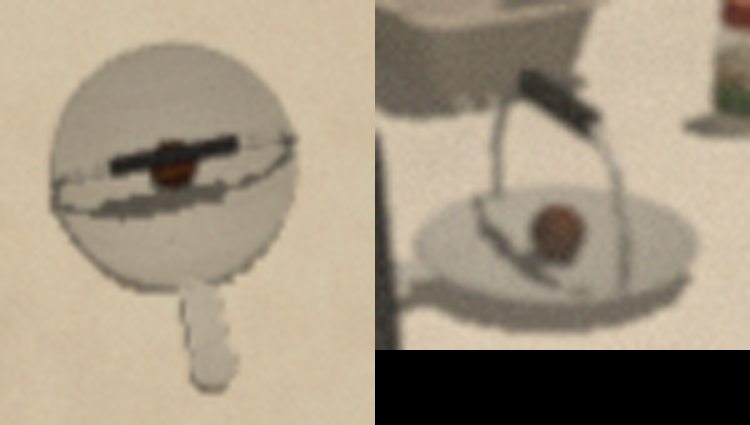

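The zoom shows the grip's centre at top px (324.4,200.6), its ends at (311.6,203.0) and (337.2,198.2), and the tongue tip at (332.4,248). In the side view the grip's centre is at about (316.6,195.2).

```bash
cat > h.py <<'E'
import numpy as np
def ray(c,p):
    d=c["R"].T@np.linalg.solve(c["K"],[p[0],p[1],1]); return -c["R"].T@c["t"], d
def at(c,p,z):
    o,d=ray(c,p); return o+d*(z-o[2])/d[2]
def tri(cs,ps):
    A=0;b=0
    for c,p in zip(cs,ps):
        o,d=ray(c,p); d=d/np.linalg.norm(d); P=np.eye(3)-np.outer(d,d); A=A+P; b=b+P@o
    return np.linalg.solve(A,b)
E
python3 - <<'E'
from h import *
np.set_printoptions(precision=4,suppress=True)
T=dict(np.load("top0.npz"));S=dict(np.load("side0.npz"))
print("grip tri",tri([T,S],[(324.4,200.6),(316.6,195.2)]))
print("grip at .114",at(T,(324.4,200.6),.112))
e=[at(T,p,.112) for p in((311.6,203.0),(337.2,198.2))]; d=e[0]-e[1]; print("ends",e,np.linalg.norm(d),"bar yaw",np.degrees(np.arctan2(d[1],d[0])))
c=at(T,(324.3,203.0),.018); tip=at(T,(332.4,248),.018); base=at(T,(328.2,227.5),.018)
print("dish c",c,"tip",tip,"r",np.linalg.norm(tip-c))
for u,v in((c,tip),(base,tip)): w=v-u; print("tongue yaw",np.degrees(np.arctan2(w[1],w[0])))
k=[at(T,p,.012) for p in((402,162),(447,161),(452,233),(406,237))]; t=np.mean(k,0); print("tray",t, [np.linalg.norm(k[i]-k[i-1]) for i in range(4)])
w=t-c; print("tray dir",np.degrees(np.arctan2(w[1],w[0])), np.linalg.norm(w))
E
```

```text
grip tri [0.5159 0.0261 0.1045]
grip at .114 [0.5139 0.0264 0.112 ]
ends [array([0.5051, 0.0667, 0.112 ]), array([ 0.5227, -0.0139,  0.112 ])] 0.08244512990302506 bar yaw 102.2960073710954
dish c [0.5123 0.0267 0.018 ] tip [ 0.3623 -0.0047  0.018 ] r 0.15329687923841603
tongue yaw -168.15564271239157
tongue yaw -166.77234989787104
tray [ 0.5397 -0.3205  0.012 ] [np.float64(0.25537650917068155), np.float64(0.15417753995234237), np.float64(0.2456232715032015), np.float64(0.15619120028977343)]
tray dir -85.48575474914742 0.3483671709262721
```

The manual's scale: shifts go in shares of 1000 mm and turns go in shares of pi rad. Converting my numbers, 478 mm is 0.478, -434.5 mm is -0.4345, -1.351 rad is -0.43.

Request:
jog_arm:
  motion:
    - [[1, 0.03, -0.027, 0, -0.0255], [1, 0.06, -0.054, 0, -0.0509], [1, 0.09, -0.081, 0, -0.0796], [1, 0.12, -0.109, 0, -0.1082], [1, 0.15, -0.136, 0, -0.1337], [1, 0.18, -0.163, 0, -0.1623], [1, 0.21, -0.19, 0, -0.1878], [1, 0.24, -0.217, 0, -0.2165], [1, 0.27, -0.245, 0, -0.2419], [1, 0.3, -0.272, 0, -0.2706], [1, 0.33, -0.299, 0, -0.296], [1, 0.36, -0.326, 0, -0.3247], [1, 0.39, -0.354, 0, -0.3501], [1, 0.42, -0.381, 0, -0.3788], [1, 0.45, -0.409, 0, -0.4043], [1, 0.47, -0.427, 0, -0.4234], [1, 0.478, -0.4345, 0, -0.43], [1, 0.478, -0.4345, 0, -0.43], [1, 0.478, -0.4345, 0, -0.43], [1, 0.478, -0.4345, 0, -0.43]]

```text
time: 2.1
tool_pos: [0.5135, 0.0249, 0.2422]
eef_rot: [-0.0, 0.63, 0.777, -0.0]
contact_force: [-0.5, -0.4, -0.4]
finger_gap: 0.085
grip_force: 0.0
```

Request:
jog_arm:
  motion:
    - [[1, 0.0015, 0.001, 0.02, 0], [1, 0.0015, 0.001, 0.04, 0], [1, 0.0015, 0.001, 0.06, 0], [1, 0.0015, 0.001, 0.08, 0], [1, 0.0015, 0.001, 0.095, 0], [0.8, 0.0015, 0.001, 0.11, 0], [0.7, 0.0015, 0.001, 0.122, 0], [0.6, 0.0015, 0.001, 0.132, 0], [0.5, 0.0015, 0.001, 0.14, 0], [0.45, 0.0015, 0.001, 0.145, 0], [0.4, 0.0015, 0.001, 0.145, 0], [0.4, 0.0015, 0.001, 0.145, 0], [0.4, 0.0015, 0.001, 0.145, 0]]
  newtons: 40

```text
time: 3.4
tool_pos: [0.5149, 0.0277, 0.0977]
eef_rot: [0.0, 0.629, 0.777, 0.0]
contact_force: [-0.0, -0.3, 0.5]
finger_gap: 0.034
grip_force: 0.0
```

```bash
python3 - <<'E'
from plant import env, eyes
import cv2, numpy as np
a=eyes.read_camera("top")["img"][170:255,290:365,::-1]; b=eyes.read_camera("side")["img"][145:245,260:360,::-1]
a=cv2.resize(a,None,fx=5,fy=5,interpolation=cv2.INTER_CUBIC);b=cv2.resize(b,None,fx=4.25,fy=4.25,interpolation=cv2.INTER_CUBIC)
cv2.imwrite("pics/zoom2.png",np.hstack([a,b]))
s=env.sense();print(s["tool_pos"],s["finger_gap"],s["contact_force"],s["grip_force"])
E
```

```text
[0.5147957  0.02769901 0.09764857] 0.03409934876234765 [ 0.73233951 -0.39131155 -0.30012615] 0.0
```

View pics/zoom2.png

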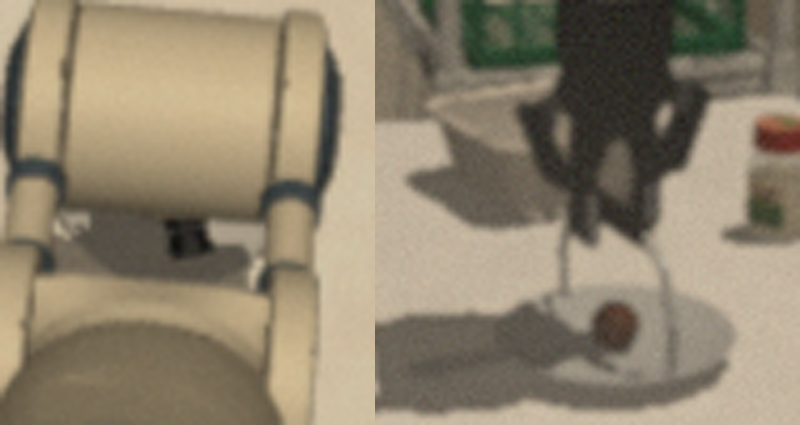

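The side view shows the grip bar between the two fingers, at crop px (610,205), and the truffle still in the middle at (615,327). Next I close gently.

Request:
jog_arm:
  motion:
    - [[0.34, 0, 0, 0, 0], [0.3, 0, 0, 0, 0], [0.27, 0, 0, 0, 0], [0.24, 0, 0, 0, 0], [0.22, 0, 0, 0, 0], [0.2, 0, 0, 0, 0], [0.18, 0, 0, 0, 0], [0.16, 0, 0, 0, 0], [0.14, 0, 0, 0, 0], [0.12, 0, 0, 0, 0], [0.1, 0, 0, 0, 0], [0.05, 0, 0, 0, 0], [0, 0, 0, 0, 0], [0, 0, 0, 0, 0], [0, 0, 0, 0, 0]]
  newtons: 30

```text
time: 5.0
tool_pos: [0.5147, 0.0276, 0.0973]
eef_rot: [0.0, 0.629, 0.777, 0.0]
contact_force: [2.0, -1.3, 3.2]
finger_gap: 0.0119
grip_force: 29.9
```

In the tool's units: -40 mm is -0.04, -39 mm is -0.039.

Request:
jog_arm:
  motion:
    - [[0, 0, 0, 0, 0], [0, 0, 0, 0, 0], [0, 0, 0, -0.001, 0], [0, 0, 0, -0.003, 0], [0, 0, 0, -0.006, 0], [0, 0, 0, -0.01, 0], [0, 0, 0, -0.015, 0], [0, 0, 0, -0.02, 0], [0, 0, 0, -0.025, 0], [0, 0, 0, -0.03, 0], [0, 0, 0, -0.034, 0], [0, 0, 0, -0.037, 0], [0, 0, 0, -0.039, 0], [0, 0, 0, -0.04, 0], [0, 0, 0, -0.04, 0], [0, 0, 0, -0.04, 0]]
  newtons: 70

```text
time: 6.6
tool_pos: [0.5145, 0.0277, 0.1372]
eef_rot: [-0.0, 0.629, 0.777, -0.0]
contact_force: [-0.2, -0.6, -2.5]
finger_gap: 0.0108
grip_force: 68.1
```

```bash
python3 - <<'E'
from plant import env, eyes
import cv2, numpy as np
b=eyes.read_camera("side")["img"][125:245,260:360,::-1]
cv2.imwrite("pics/z3.png",cv2.resize(b,None,fx=4.5,fy=4.5,interpolation=cv2.INTER_CUBIC))
s=env.sense();print(s["tool_pos"],s["finger_gap"],s["contact_force"],s["grip_force"])
E
```

```text
[0.51450138 0.02768031 0.13712886] 0.010825352323340543 [ 0.06362135  0.11019355 -2.77687001] 68.13319087028503
```

View pics/z3.png

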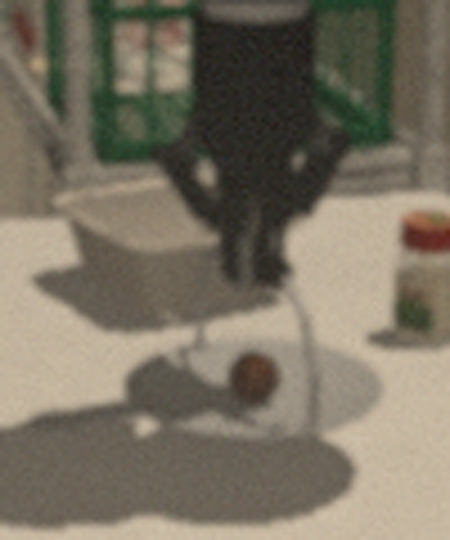

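The dish is 4 cm up, level, with the truffle in the middle at crop px (254,378). The wrist reads 2.8 N, which matches the dish's weight. I continue up.

In the tool's units: -105 mm is -0.105, -104 mm is -0.104.

Request:
jog_arm:
  motion:
    - [[0, 0, 0, -0.001, 0], [0, 0, 0, -0.003, 0], [0, 0, 0, -0.007, 0], [0, 0, 0, -0.012, 0], [0, 0, 0, -0.019, 0], [0, 0, 0, -0.027, 0], [0, 0, 0, -0.035, 0], [0, 0, 0, -0.043, 0], [0, 0, 0, -0.051, 0], [0, 0, 0, -0.059, 0], [0, 0, 0, -0.067, 0], [0, 0, 0, -0.075, 0], [0, 0, 0, -0.083, 0], [0, 0, 0, -0.09, 0], [0, 0, 0, -0.095, 0], [0, 0, 0, -0.099, 0], [0, 0, 0, -0.102, 0], [0, 0, 0, -0.104, 0], [0, 0, 0, -0.105, 0], [0, 0, 0, -0.105, 0]]

```text
time: 8.65
tool_pos: [0.5145, 0.0277, 0.2422]
eef_rot: [-0.0, 0.629, 0.777, -0.0]
contact_force: [0.1, -0.5, -1.5]
finger_gap: 0.0106
grip_force: 68.1
```

In the tool's units: -0.48 rad is -0.1528.

Request:
jog_arm:
  motion:
    - [[0, 0, 0, 0, 0], [0, 0, 0, 0, 0], [0, 0, 0, 0, 0], [0, 0, 0, 0, -0.0016], [0, 0, 0, 0, -0.0064], [0, 0, 0, 0, -0.0127], [0, 0, 0, 0, -0.0223], [0, 0, 0, 0, -0.035], [0, 0, 0, 0, -0.0509], [0, 0, 0, 0, -0.0668], [0, 0, 0, 0, -0.0828], [0, 0, 0, 0, -0.0987], [0, 0, 0, 0, -0.1146], [0, 0, 0, 0, -0.1273], [0, 0, 0, 0, -0.1369], [0, 0, 0, 0, -0.1448], [0, 0, 0, 0, -0.1496], [0, 0, 0, 0, -0.1528], [0, 0, 0, 0, -0.1528], [0, 0, 0, 0, -0.1528]]

```text
time: 10.65
tool_pos: [0.5146, 0.0277, 0.2423]
eef_rot: [0.0, 0.426, 0.905, -0.0]
contact_force: [0.3, -0.6, -2.3]
finger_gap: 0.0104
grip_force: 68.2
```

```bash
python3 - <<'E'
from plant import env, eyes
import cv2, numpy as np
b=eyes.read_camera("side")["img"][95:225,250:370,::-1]
cv2.imwrite("pics/z4.png",cv2.resize(b,None,fx=4.5,fy=4.5,interpolation=cv2.INTER_CUBIC))
s=env.sense();print(s["time"],s["tool_pos"],s["finger_gap"],s["contact_force"],s["grip_force"],s["joint_positions"])
E
```

```text
10.7 [0.5145723  0.02766368 0.24228926] 0.011009116278271076 [-0.24415708 -0.87550152 -3.21034431] 68.161461353302 [-6.21991604e-02  3.40067007e-01  1.61252472e+00 -1.49108872e-05
  1.18899840e+00 -7.51939826e-01]
```

View pics/z4.png

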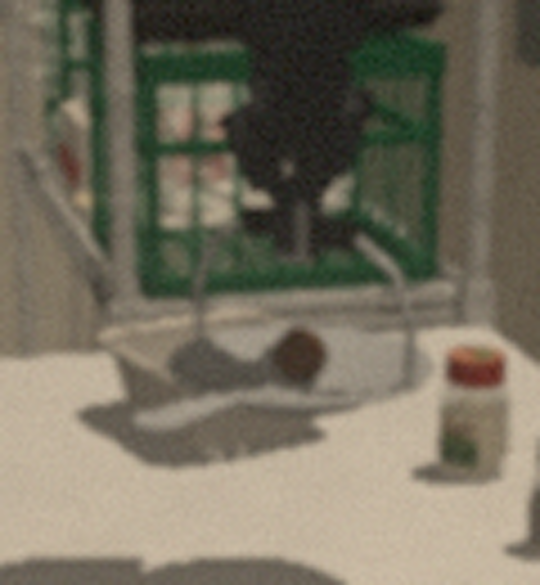

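The dish is level at 14.5 cm, turned about 27°, with the truffle in its middle at crop px (300,357) and the tongue tip at (145,420). I turn the remaining 0.96 rad the same way.

In the tool's units: -0.95 rad is -0.3024.

Request:
jog_arm:
  motion:
    - [[0, 0, 0, 0, -0.0016], [0, 0, 0, 0, -0.0064], [0, 0, 0, 0, -0.0127], [0, 0, 0, 0, -0.0223], [0, 0, 0, 0, -0.035], [0, 0, 0, 0, -0.0509], [0, 0, 0, 0, -0.07], [0, 0, 0, 0, -0.0923], [0, 0, 0, 0, -0.1146], [0, 0, 0, 0, -0.1401], [0, 0, 0, 0, -0.1655], [0, 0, 0, 0, -0.191], [0, 0, 0, 0, -0.2133], [0, 0, 0, 0, -0.2355], [0, 0, 0, 0, -0.2546], [0, 0, 0, 0, -0.2706], [0, 0, 0, 0, -0.2833], [0, 0, 0, 0, -0.2928], [0, 0, 0, 0, -0.2992], [0, 0, 0, 0, -0.3024]]

```text
time: 12.7
tool_pos: [0.5146, 0.0277, 0.2423]
eef_rot: [-0.0, -0.035, 0.999, 0.0]
contact_force: [0.2, 0.4, -2.2]
finger_gap: 0.0108
grip_force: 68.2
```

In the tool's units: -0.01 rad is -0.0032.

Request:
jog_arm:
  motion:
    - [[0, 0, 0, 0, -0.0016], [0, 0, 0, 0, -0.0032], [0, 0, 0, 0, -0.0032], [0, 0, 0, 0, -0.0032], [0, 0, 0, 0, -0.0032], [0, 0, 0, 0, -0.0032], [0, 0, 0, 0, -0.0032], [0, 0, 0, 0, -0.0032], [0, 0, 0, 0, -0.0032], [0, 0, 0, 0, -0.0032]]

```text
time: 13.7
tool_pos: [0.5146, 0.0277, 0.2423]
eef_rot: [-0.0, -0.04, 0.999, -0.0]
contact_force: [0.2, -0.0, -3.4]
finger_gap: 0.0105
grip_force: 68.2
```

```bash
python3 - <<'E'
from plant import env, eyes
import cv2, numpy as np
b=eyes.read_camera("side")["img"][95:325,240:440,::-1]; a=eyes.read_camera("top")["img"][140:260,270:470,::-1]
b=cv2.resize(b,None,fx=2.5,fy=2.5);a=cv2.resize(a,None,fx=1.5,fy=1.5)
a=cv2.copyMakeBorder(a,0,b.shape[0]-a.shape[0],0,0,cv2.BORDER_CONSTANT)
cv2.imwrite("pics/z5.png",np.hstack([a,b]))
s=env.sense();print(s["time"],s["tool_pos"],s["eef_rot"],s["contact_force"],s["grip_force"])
E
```

```text
13.8 [0.51459314 0.02767469 0.24227504] [ 9.92592120e-06 -3.95947552e-02  9.99215820e-01  6.34852826e-06] [-0.28324738 -0.75647688 -2.09036755] 68.16110730171204
```

View pics/z5.png

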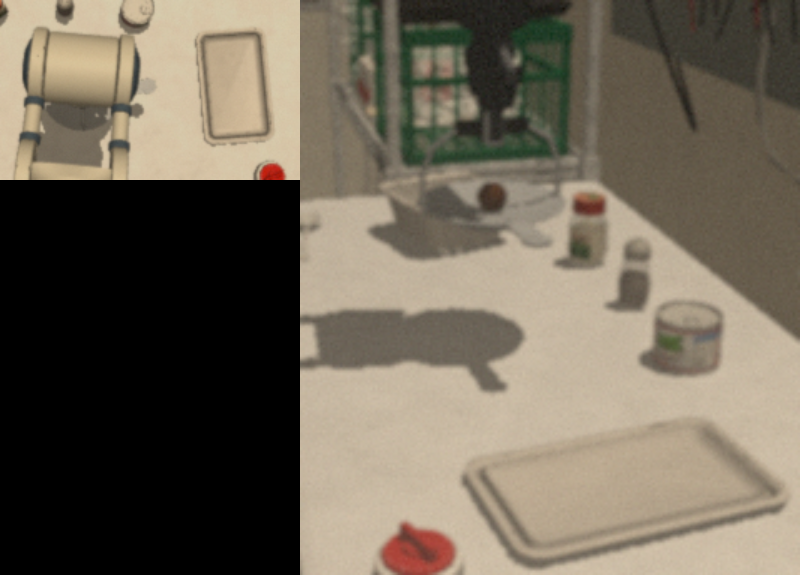

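The tongue, with its tip at (148,86) in the top crop, points at the tray centre at about (234,86). The truffle is central at (490,197) in the side crop, and nothing else has moved. I'm handing the job in.

```bash
python3 -c "
from plant import env
print(env.close_job())"
```

```text
the job is handed in; nothing more can be done
None
```

The job is handed in, though no verdict came back: the dish is held steady and level about 14.5 cm above where it stood, with its tongue turned about 82° to point at the tray's middle and the truffle still in its centre.

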